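# Slide the examination lens into its cell and close the keeper

## Robot

A 6-joint arm with a two-finger parallel gripper is mounted at the origin on the work surface. World frame = base frame: x ahead of the robot, y to its left, z up, the work surface at z = 0. Lengths are in m, angles in rad, forces in N, time in s.
With the tool pointing down it reaches from about 0.35 to 0.725 m from the base axis. Payload 6 kg.
Tool frame: the origin (TCP) lies on the centre line of the jaws, within the pads' length; the fingertips stand 22 mm ahead of it and the grasp point (between the pads) lies 3 mm ahead of it; z points along the fingers, y is the line along which they close (so a half turn about z gives the same grasp; the last joint's range is limited). The gripper opens to 85 mm and grips with 20 to 120 N. Pads are 22 mm wide; open, the fingers measure 114 mm over their backs; the gripper's body (76 mm by 85 mm) begins 54 mm behind the grasp point. The pads swing forward as they close: fully open they stand 13 mm farther back than shut.
Start: joints at [1.452, 0.04, 0.085, 0, -1.615, -0.334], TCP at [0.262, 0.54, 0.253] pointing down, gripper open.
Joint ranges: [-2.56, 2.56], [-1.29, 2.01], [-1.08, 1.49], [-3.29, 1.98], [-2.81, -0.18], [-2.99, 2.99]. Speed limits (rad/s): [2.57, 2.57, 3.01, 3.14, 3.14, 3.14].

## Interface

Orientations are given as a unit quaternion [x, y, z, w].
In Python, from workcell import robot, cams, order gives the robot as it stands. The module is installed in compiled form; this text tells all that it offers.
- The arm moves only by the tool move_arm, never from a script. Its argument "series" is a list of rows, each a list of 7 numbers: the shift along the tool's x, y, z in cm, then the turn, a rotation vector about the tool's x, y, z in rad, then the opening, from -1 (shut) to 1 (fully open). A call has 1 to 12 rows; each row shifts and turns the commanded pose from where the row before left it, along the tool's axes as they then stand; what a row does not reach is not made up. A row lasts 1/8 s, in which the tool goes at most 62.5 mm and 10.7 degrees, less where a joint would pass 70% of its speed; a pose out of reach is approached as far as the arm can. A call is refused whole if a number of a shift passes 6.25 or a number of a turn 0.188, either way. A call with a gripper value outside its range is refused whole. The fingers move at their own pace and stop on an object; "force" is the grip in N (left out, the last holds). Time passes only in rows, so rows that do not move let the fingers close. It gives the time, the measured TCP pose, the force, the opening and the grip force at its end, in the units of the state.
- robot.get_obs(): the state, without advancing time (a new reading comes with each control period).
- cams.read_camera(name): name is "scene" or "top"; returns the picture (480x640x3 uint8, red, green, blue); there is no depth.
- cams.get_calibration(name): a dict with "K" (3x3 intrinsics, pixels), "R" (3x3) and "t" (3): a world point X has camera coordinates R X + t. Camera axes: x right, y down, z forward; pixel columns grow to the right and rows downward; lengths in m; the calibration is good to about 2 mm. A picture is of the moment at which its call begins. get_calibration takes no time and is no camera call.
- order.finish_job(): hands the job in; it is judged then, once.
The state is a dict: "time_s": time; "qpos": joint angles; "joint_velocities": joint speeds; "joint_torque": joint torques, N m; "eef_pos": TCP position; "eef_rot": TCP orientation; "ft_force": force on the tool from outside, world axes, zero at the start; "ft_torque": the same for the moment, N m; "grip_width": finger opening in m; "grasp_force": force on a finger pad.
Only numpy, scipy, OpenCV 4.12 (cv2) and the standard library are available. Lean on these libraries where they do the work, as an engineer would, in place of code of your own. Each camera call takes 0.05 s, during which the arm holds its last target. There are 200 camera calls.

## Task

Nudge the larger of the two black-ringed lenses across the aluminium plate with the fingertips until it drops fully home and lies flat in the round cell, then push the keeper's upright post so that the keeper slides all the way in over the lens's edge. Only push: do not lift the lens off the plate, and leave the smaller lens, the drops bottle, the pen torch and the prism where they are.

Things in the scene. Friction and masses are not known exactly. Their poses are not given: they have to be found in the camera images.
- lens_mid (a point): The larger lens, the one to seat: a flat disc with a knurled black ring round clear glass, 44 mm in diameter, 9 mm thick, about 50 g, lying loose on the plate. This point is its centre, half-way up (4.5 mm above its underside); its z axis is the disc's axis.
- small_lens_mid (a point): The smaller lens, to be left alone: same look, 30 mm in diameter, 9 mm thick, loose on the plate at the other side. This point is its centre, half-way up.
- cell_mouth (a point): Centre of the mouth of the round cell, 50 mm in diameter, 10 mm deep, black floor, sunk in the aluminium plate. The point is level with the plate's top. A seated lens lies with its top 1 mm below the plate's top. Its axes are the plate's.
- plate: The fixed aluminium plate, 16 mm thick; origin on the cell's axis, at table height. It reaches from x = -115 to +90 mm and y = -85 to +85 mm. The lenses start on its -x part at either side; the keeper stands on its +x side between two fixed guide rails 9 mm high (x 36 to 84 mm, |y| 14 to 21 mm).
- keeper_post (a point): Centre of the top of the keeper's upright black post, 14 mm in diameter, its top 32 mm above the plate's top. It stands on a flat steel bar 26 mm wide and 50 mm long (underside 2 mm, top 7 mm above the plate's top), which reaches 36 mm from the post's axis towards the cell and 14 mm behind it. Axes are the plate's; the keeper slides in along -x.
- keeper (a joint): Travel of the keeper in m: 0 = fully back, 0.020 = fully in over the lens, against its stop. It moves along the plate's -x, stays where it is left and takes about 2 N to push; it starts at or near 0.
- drops: Small white drops bottle standing on the table beside the plate, 26 mm in diameter, 62 mm tall, to be left alone. Origin at the centre of its underside.
- torch_mid (a point): Pen torch lying on the table along its x axis beside the plate, 115 mm long, 13 mm thick, to be left alone. The point is its middle.
- prism: Clear block prism, 30 x 30 x 22 mm, on the table beside the plate, to be left alone. Origin at the centre of its underside.

How it is judged:
On the way, in this order (a step that is already met when the one before it is completed fails the run):
1. the larger lens lies flat at the bottom of the cell while the keeper is still back (horizontal distance between lens_mid and cell_mouth below 0.005 m and z of lens_mid in the frame of cell_mouth below -0.0035 m and angle between lens_mid's own z axis and vertical below 0.1 rad and value of joint keeper below 0.01 m), for 0.2 s.
2. the keeper is pushed in over the lens (value of joint keeper above 0.017 m), for 0.2 s.
At the end, for the whole second after the job is handed in: The larger lens is at rest in the cell (centre within 5 mm of the cell's axis, at least 8 mm lower than it lay on the plate, tilted less than 0.1 rad) and the keeper is within 3 mm of its inner stop (horizontal distance between lens_mid and cell_mouth below 0.005 m and z of lens_mid in the frame of cell_mouth below -0.0035 m and angle between lens_mid's own z axis and vertical below 0.1 rad and value of joint keeper above 0.017 m and linear speed of lens below 0.01 m/s); the robot touches nothing.
It fails at once if the larger lens is lifted (its centre 8 mm or more above where it lies on the plate) (z of lens_mid in the frame of cell_mouth above 0.0125 m).
It fails at once if the smaller lens is moved by more than 15 mm (distance of small_lens_mid from where it was at the start of the episode above 0.015 m).
It fails at once if the drops bottle, pen torch or prism is moved by more than 20 mm or the bottle is knocked over (distance of any of drops, torch_mid, prism from where it was at the start of the episode above 0.02 m or angle between drops's own z axis and vertical above 0.5 rad).
It also fails if it takes over 45 s, if anything falls off the work surface, if the arm or the gripper's body presses on something with over 40 N, if the wrist force passes 120 N, or if a joint passes its speed limit or range.

## Working session

There is one attempt and no reset: what is moved stays moved. The work goes in short steps, Python scripts to look and compute and a tool call to move; the robot and the scene stay as the last step left them, time stands still between calls to the robot, and variables do not carry over. Pictures are saved under pics/ and viewed, at most 10 in all, crops included, and the job is handed in when it is done.

Besides the shell and the picture viewer there is one more tool, called after "Emit:" as name(argument=value, ...), one argument or row to a line, values as JSON. move_arm: Moves the arm, as the interface text tells. Its arguments: {"type":"object","properties":{"series":{"type":"array","items":{"type":"array","items":{"type":"number"}}},"force":{"type":"number"}},"required":["series"]}

```bash
mkdir -p pics; python3 - <<'E'
from workcell import robot,cams
import cv2
for n in("top","scene"):
    cv2.imwrite(f"pics/{n}0.png",cams.read_camera(n)[:,:,::-1]); c=cams.get_calibration(n); print(n,c)
o=robot.get_obs();print(o['time_s'],o['eef_pos'],o['eef_rot'],o['grip_width'])
E
```

```text
top {'K': array([[470.08859114,   0.        , 314.72988652],
       [  0.        , 470.08859114, 240.02395064],
       [  0.        ,   0.        ,   1.        ]]), 'R': array([[ 0.00186691, -0.99999615,  0.00205192],
       [-0.99034678, -0.00213328, -0.13859547],
       [ 0.13859931, -0.00177337, -0.99034695]]), 't': array([0.01688742, 0.6164725 , 0.61187492])}
scene {'K': array([[554.75239863,   0.        , 315.19547811],
       [  0.        , 554.75239863, 244.62837656],
       [  0.        ,   0.        ,   1.        ]]), 'R': array([[-0.0583447 ,  0.99829596,  0.00103308],
       [ 0.82148024,  0.04859879, -0.56816227],
       [-0.56724431, -0.0323006 , -0.82291589]]), 't': array([-0.00803554, -0.44672343,  1.14492163])}
0.1 [0.2623111  0.53932935 0.25235877] [ 9.74479043e-01 -2.24476979e-01 -1.21488619e-04  8.16183565e-04] 0.08518017700331736
```

View pics/top0.png

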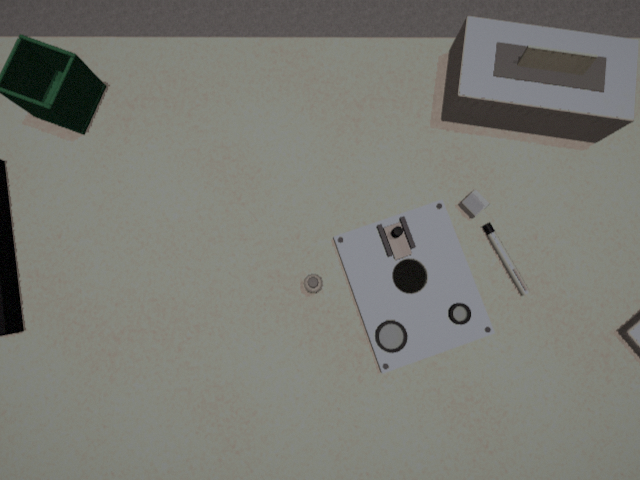

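View pics/scene0.png

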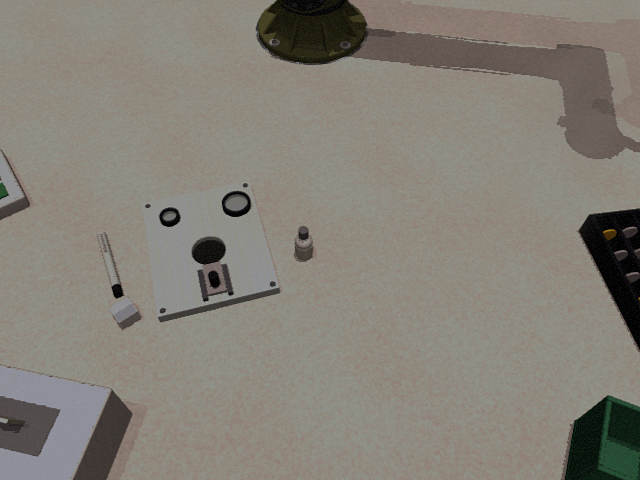

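The top view shows the cell at (410,276), the big lens (391,336), the small lens (460,314), the post (398,231), and plate screws at (340,239), (439,205), (488,329), (386,366). The scene view agrees (big lens (236,204), cell (208,250), bottle (304,245)). Next I'll refine these by segmentation.

```bash
cat > h.py <<'E'
import numpy as np,cv2
from workcell import robot,cams
def back(n,uv,z):
    c=cams.get_calibration(n);R=c["R"];d=R.T@np.linalg.solve(c["K"],[uv[0],uv[1],1.]);o=-R.T@c["t"]
    return o+d*(z-o[2])/d[2]
def blobs(n,img,box,thr=85,z=.016,amin=25):
    u0,v0,u1,v1=box; g=cv2.cvtColor(img,cv2.COLOR_RGB2GRAY)[v0:v1,u0:u1]
    m=(g<thr).astype(np.uint8)
    cs,_=cv2.findContours(m,cv2.RETR_EXTERNAL,cv2.CHAIN_APPROX_NONE)
    out=[]
    for c in cs:
        a=cv2.contourArea(c)
        if a<amin: continue
        e=cv2.fitEllipse(c) if len(c)>4 else None
        uv=np.array(e[0])+[u0,v0]; out.append((a,uv,e[1],back(n,uv,z)))
    return out
E
python3 - <<'E'
from h import *
np.set_printoptions(precision=4,suppress=True)
for n,box in(("top",(325,195,500,380)),("scene",(140,180,285,325))):
    im=cams.read_camera(n)
    print(n)
    for thr in (70,100):
        for b in blobs(n,im,box,thr,.016,6): print(thr,b[0],b[1],np.array(b[2]),b[3], back(n,b[1],.025)[:2])
for uv in ((340,239.5),(439,205.5),(488,329),(386,366)): print(back("top",uv,.016))
print("post",back("top",(397,231),.048),"drops",back("top",(313,282),.06),"prism",back("top",(473,204),.02),"torch",back("top",(506,260),.007))
E
```

```text
top
70 8.5 [385.3633 365.8844] [3.2936 4.2502] [ 0.4427 -0.0811  0.016 ] [ 0.4438 -0.0797]
70 7.5 [487.4304 329.4304] [3.011  3.5995] [ 0.4931 -0.2264  0.016 ] [ 0.4935 -0.2231]
70 742.5 [390.8005 336.0443] [30.1148 31.4556] [ 0.4836 -0.0895  0.016 ] [ 0.4842 -0.0881]
70 346.5 [459.257  313.2641] [20.1873 21.9476] [ 0.5156 -0.1874  0.016 ] [ 0.5157 -0.1847]
70 856.0 [409.334  275.7304] [32.5632 33.5552] [ 0.5687 -0.1179  0.016 ] [ 0.5681 -0.116 ]
70 6.5 [340.3218 239.525 ] [2.7795 3.6574] [ 0.621  -0.0191  0.016 ] [ 0.6197 -0.0185]
70 148.5 [384.8213 240.9605] [ 5.5984 40.3819] [ 0.6191 -0.0836  0.016 ] [ 0.6178 -0.0822]
70 76.5 [488.1732 229.9614] [ 9.2614 15.5465] [ 0.6355 -0.2345  0.016 ] [ 0.6341 -0.2311]
70 219.5 [402.3126 234.4215] [17.8404 31.4902] [ 0.6287 -0.1092  0.016 ] [ 0.6273 -0.1075]
70 7.0 [438.7867 205.5652] [3.2194 3.5296] [ 0.6716 -0.1638  0.016 ] [ 0.6697 -0.1613]
70 49.0 [465.4619 209.4918] [ 3.3058 25.7945] [ 0.6658 -0.2027  0.016 ] [ 0.664  -0.1997]
100 16.5 [385.2493 365.9153] [4.3829 5.4106] [ 0.4426 -0.0809  0.016 ] [ 0.4437 -0.0796]
100 15.5 [487.2484 329.0
[... 2233 characters left out ...]
 [ 0.6284 -0.0952]
100 710.0 [208.2459 250.0737] [26.583  34.1267] [ 0.5714 -0.1153  0.016 ] [ 0.5773 -0.1128]
100 306.5 [169.3717 216.6881] [19.0051 20.6671] [ 0.5139 -0.1847  0.016 ] [ 0.5206 -0.1814]
100 10.0 [147.3846 205.4912] [3.2481 4.8536] [ 0.4943 -0.2232  0.016 ] [ 0.5013 -0.2193]
100 580.0 [236.0065 203.4867] [25.5657 28.9683] [ 0.4823 -0.0869  0.016 ] [ 0.4894 -0.0848]
100 11.0 [245.     184.6298] [3.4449 4.6572] [ 0.4432 -0.078   0.016 ] [ 0.4509 -0.076 ]
[ 0.6211 -0.0186  0.016 ]
[ 0.6717 -0.1641  0.016 ]
[ 0.4937 -0.2272  0.016 ]
[ 0.4425 -0.0819  0.016 ]
post [ 0.6286 -0.0959  0.048 ] drops [0.5573 0.0204 0.06  ] prism [ 0.6732 -0.2127  0.02  ] torch [ 0.5926 -0.2617  0.007 ]
```

```bash
cat >> h.py <<'E'
from scipy.spatial.transform import Rotation as Ro
def go(x,y,z,head=None):
    "tool shift in cm to world point, after turn to heading"
    o=robot.get_obs();R=Ro.from_quat(o["eef_rot"]);h=np.arctan2(*R.as_matrix()[1::-1,0])
    if head is not None:
        t=-(head-h); R=R*Ro.from_rotvec([0,0,t]); print("turn",round(t,4))
    print("t",o["time_s"],"tcp",o["eef_pos"].round(4),"head",round(h,4),"tilt",np.round(R.as_matrix()[:,2],4),"F",o["ft_force"].round(2),"w",round(o["grip_width"],4))
    print("shift cm",(100*R.inv().apply(np.array([x,y,z])-o["eef_pos"])).round(2))
E
python3 -c "
from h import *
go(.446,-.0735,.25,-.339); go(.446,-.0735,.06,-.339)"
```

```text
turn -0.1138
t 0.2 tcp [0.2623 0.5394 0.2527] head -0.4528 tilt [-4.e-04 -1.e-03 -1.e+00] F [-0.99  0.48  0.02] w 0.0851
shift cm [37.7  51.7   0.32]
turn -0.1138
t 0.2 tcp [0.2623 0.5394 0.2527] head -0.4528 tilt [-4.e-04 -1.e-03 -1.e+00] F [-0.99  0.48  0.02] w 0.0851
shift cm [37.7  51.68 19.32]
```

Emit:
move_arm(
  series=[
    [0,0,0,0,0,-0.114,-0.39],
    [3.43,4.7,0,0,0,0,-0.39],
    [3.43,4.7,0,0,0,0,-0.39],
    [3.43,4.7,0,0,0,0,-0.39],
    [3.43,4.7,0,0,0,0,-0.39],
    [3.43,4.7,0,0,0,0,-0.39],
    [3.43,4.7,0,0,0,0,-0.39],
    [3.43,4.7,0,0,0,0,-0.39],
    [3.43,4.7,0,0,0,0,-0.39],
    [3.43,4.7,0,0,0,0,-0.39],
    [3.43,4.7,0,0,0,0,-0.39],
    [3.43,4.7,0,0,0,0,-0.39],
  ],
)

```text
time_s: 1.7
eef_pos: [0.4466, -0.0754, 0.2535]
eef_rot: [0.986, -0.169, 0.0, -0.0]
ft_force: [1.8, 1.4, 0.9]
grip_width: 0.0259
grasp_force: 0.0
```

Emit:
move_arm(
  series=[
    [0,0,5,0,0,0,-0.39],
    [0,0,5,0,0,0,-0.39],
    [0,0,5,0,0,0,-0.39],
    [0,0,2,0,0,0,-0.39],
    [0,0,0.5,0,0,0,-0.39],
    [0,0,0,0,0,0,-0.39],
    [0,0,0,0,0,0,-0.39],
  ],
)

```text
time_s: 2.58
eef_pos: [0.4472, -0.0734, 0.0797]
eef_rot: [0.986, -0.169, 0.001, -0.0]
ft_force: [-0.3, -0.3, 0.6]
grip_width: 0.0261
grasp_force: 0.0
```

```bash
python3 -c "
from h import *
go(.446,-.0735,.06,-.339)
a=cams.read_camera('top')[250:400,300:500,::-1];b=cams.read_camera('scene')[140:290,120:320,::-1]
cv2.imwrite('pics/a.png',cv2.resize(np.hstack([a,b]),(800,300),interpolation=cv2.INTER_CUBIC))"
```

```text
turn 0.0004
t 2.575 tcp [ 0.4472 -0.0734  0.0797] head -0.3386 tilt [ 2.2e-03  2.0e-04 -1.0e+00] F [-0.35 -0.32  0.65] w 0.0261
shift cm [-0.12  0.06  1.97]
```

View pics/a.png

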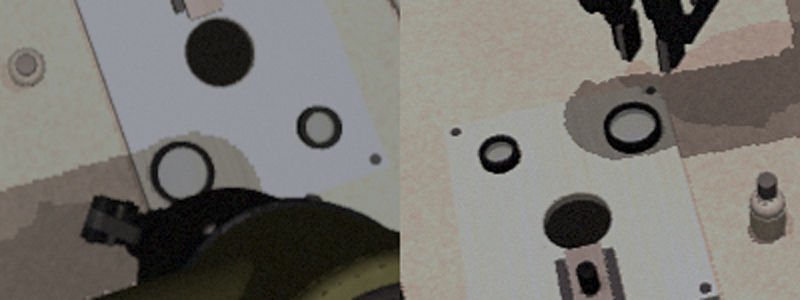

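The fingertips sit behind the lens, with scene pixels about (234,169) and (253,175). The bottle and small lens are clear. I'll lower in small steps to feel for the plate.

Emit:
move_arm(
  series=[
    [0,0,1.5,0,0,0,-0.39],
    [0,0,1.5,0,0,0,-0.39],
    [0,0,0.4,0,0,0,-0.39],
    [0,0,0,0,0,0,-0.39],
    [0,0,0,0,0,0,-0.39],
  ],
)

```text
time_s: 3.3
eef_pos: [0.4468, -0.0735, 0.0447]
eef_rot: [0.986, -0.169, 0.0, 0.0]
ft_force: [0.3, 0.5, 1.2]
grip_width: 0.0257
grasp_force: 0.0
```

Emit:
move_arm(
  series=[
    [0,0,0.2,0,0,0,-0.39],
    [0,0,0.2,0,0,0,-0.39],
    [0,0,0,0,0,0,-0.39],
  ],
)

```text
time_s: 3.68
eef_pos: [0.4464, -0.0735, 0.0401]
eef_rot: [0.986, -0.169, -0.0, 0.0]
ft_force: [-0.6, -0.5, 0.3]
grip_width: 0.0264
grasp_force: 0.0
```

```bash
python3 -c "
from h import *
print(back('scene',(234,169),.062),back('scene',(253.5,175),.062))
go(.446,-.0735,.04,-.339)
b=cams.read_camera('scene')[150:250,130:300,::-1]
cv2.imwrite('pics/b.png',cv2.resize(b,(680,400),interpolation=cv2.INTER_CUBIC))"
```

```text
[ 0.45251919 -0.08873436  0.062     ] [ 0.46279227 -0.0577936   0.062     ]
turn 0.0002
t 3.675 tcp [ 0.4464 -0.0735  0.0401] head -0.3388 tilt [-3.e-04 -1.e-04 -1.e+00] F [-0.64 -0.51  0.27] w 0.0264
shift cm [-0.04  0.01  0.01]
```

View pics/b.png

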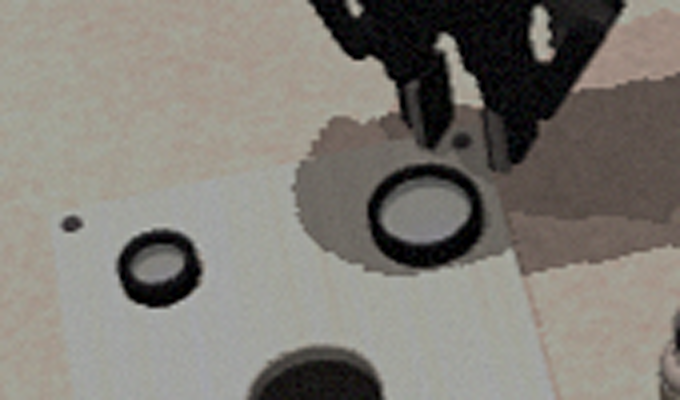

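The tips are just behind the lens ring (crop (430,145) and (505,165)) with no plate contact yet. I'll go a little lower.

Emit:
move_arm(
  series=[
    [0,0,0.1,0,0,0,-0.39],
    [0,0,0.1,0,0,0,-0.39],
    [0,0,0,0,0,0,-0.39],
  ],
)

```text
time_s: 4.1
eef_pos: [0.4464, -0.0735, 0.0382]
eef_rot: [0.986, -0.169, -0.0, 0.0]
ft_force: [0.1, -0.6, -0.5]
grip_width: 0.026
grasp_force: 0.0
```

Emit:
move_arm(
  series=[
    [0,0,0.1,0,0,0,-0.39],
    [0,0,0,0,0,0,-0.39],
  ],
)

```text
time_s: 4.35
eef_pos: [0.4466, -0.0735, 0.0379]
eef_rot: [0.986, -0.169, 0.0, 0.0]
ft_force: [-2.6, 0.9, 4.7]
grip_width: 0.026
grasp_force: 2.5
```

Emit:
move_arm(
  series=[
    [0,0,-0.4,0,0,0,-0.39],
    [0.8,0,0,0,0,0,-0.39],
    [0.8,0,0,0,0,0,-0.39],
    [0.8,0,0,0,0,0,-0.39],
    [0.8,0,0,0,0,0,-0.39],
    [0.8,0,0,0,0,0,-0.39],
    [0.8,0,0,0,0,0,-0.39],
    [0.8,0,0,0,0,0,-0.39],
    [0,0,0,0,0,0,-0.39],
  ],
)

```text
time_s: 5.48
eef_pos: [0.4997, -0.0923, 0.0412]
eef_rot: [0.986, -0.169, -0.0, 0.0]
ft_force: [-0.2, 0.4, 0.3]
grip_width: 0.0266
grasp_force: 0.0
```

```bash
python3 -c "
from h import *
go(.5424,-.1074,.041,-.339)
b=cams.read_camera('scene')
for q in blobs('scene',b,(150,190,270,275),70,.0205,100): print(q)
b=b[160:280,130:310,::-1]
cv2.imwrite('pics/c.png',cv2.resize(b,(720,480),interpolation=cv2.INTER_CUBIC))"
```

```text
turn -0.0002
t 5.475 tcp [ 0.4997 -0.0923  0.0412] head -0.3392 tilt [-3.e-04 -2.e-04 -1.e+00] F [-0.19  0.38  0.34] w 0.0266
shift cm [4.53 0.   0.02]
(279.5, array([169.36641502, 216.75716019]), (18.210485458374023, 19.694786071777344), array([ 0.51740838, -0.18304515,  0.0205    ]))
(2045.0, array([222.00605774, 220.41345596]), (44.93009567260742, 84.95445251464844), array([ 0.51958373, -0.10238512,  0.0205    ]))
```

View pics/c.png

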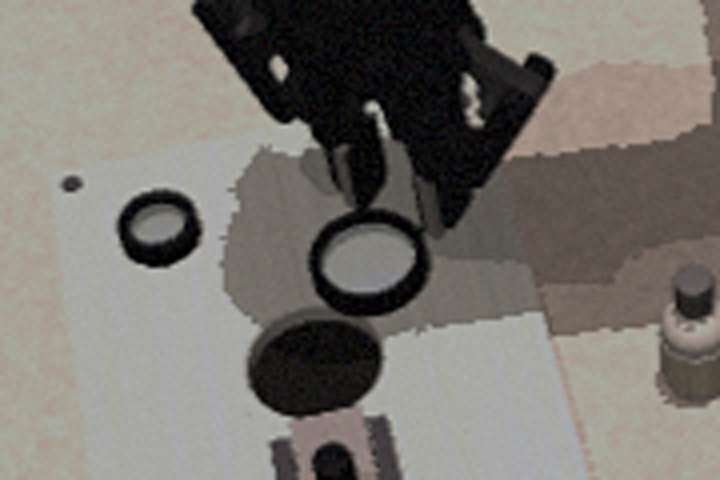

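The lens is cradled between the fingertips (crop (370,260)) and heading for the cell (crop (315,362)). I'll continue.

Emit:
move_arm(
  series=[
    [0.6,0,0,0,0,0,-0.39],
    [0.6,0,0,0,0,0,-0.39],
    [0.6,0,0,0,0,0,-0.39],
    [0.6,0,0,0,0,0,-0.39],
    [0.5,0,0,0,0,0,-0.39],
    [0.5,0,0,0,0,0,-0.39],
    [0.4,0,0,0,0,0,-0.39],
    [0.3,0,0,0,0,0,-0.39],
    [0.3,0,0,0,0,0,-0.39],
    [0,0,0,0,0,0,-0.39],
    [0,0,0,0,0,0,-0.39],
  ],
)

```text
time_s: 6.9
eef_pos: [0.5407, -0.1067, 0.0413]
eef_rot: [0.986, -0.169, -0.0, 0.0]
ft_force: [0.7, 0.1, -0.8]
grip_width: 0.0261
grasp_force: 0.0
```

```bash
python3 -c "
from h import *
go(.5424,-.1074,.041,-.339)
b=cams.read_camera('scene')
b=b[180:300,130:310,::-1]
cv2.imwrite('pics/d.png',cv2.resize(b,(720,480),interpolation=cv2.INTER_CUBIC))"
```

```text
turn 0.0002
t 6.9 tcp [ 0.5407 -0.1067  0.0413] head -0.3388 tilt [-1.e-04 -1.e-04 -1.e+00] F [ 0.74  0.09 -0.79] w 0.0261
shift cm [0.18 0.01 0.03]
```

View pics/d.png

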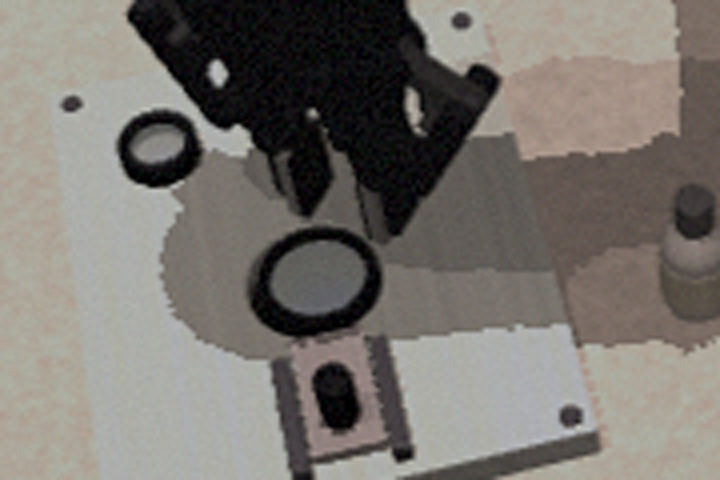

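The lens has dropped into the cell (centre about crop (318,278), clear of the fingertips). I'll lift away, turn to the plate's axis, and look from the top while heading for the post.

Emit:
move_arm(
  series=[
    [-0.5,0,0,0,0,0,-0.39],
    [0,0,-4,0,0,0,-0.39],
    [0,0,-4,0,0,0,-1],
    [0,0,0,0,0,-0.169,-1],
    [0,0,0,0,0,-0.169,-1],
    [0,0,0,0,0,-0.169,-1],
    [0,0,0,0,0,-0.169,-1],
    [0,0,0,0,0,0,-1],
  ],
)

```text
time_s: 7.95
eef_pos: [0.5358, -0.105, 0.1214]
eef_rot: [0.986, 0.167, 0.0, 0.0]
ft_force: [-0.3, -0.1, 0.0]
grip_width: 0.0001
grasp_force: 0.0
```

```bash
python3 -c "
from h import *
u=np.array([np.cos(.337),np.sin(.337)]);p=np.array([.5695,-.117])+u*.0965
print(p); go(*p,.12,.337)"
```

```text
[ 0.66057196 -0.08509157]
turn -0.0012
t 7.95 tcp [ 0.5358 -0.105   0.1214] head 0.3358 tilt [ 1.e-04 -0.e+00 -1.e+00] F [-0.26 -0.06  0.04] w 0.0001
shift cm [12.43  2.25  0.14]
```

```bash
python3 -c "
from h import *
b=np.mean([cams.read_camera('scene') for _ in range(4)],0).astype(np.uint8)[220:300,160:260,::-1]
cv2.imwrite('pics/e.png',cv2.resize(b,(750,600),interpolation=cv2.INTER_CUBIC))"
```

```text
(no output)
```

View pics/e.png

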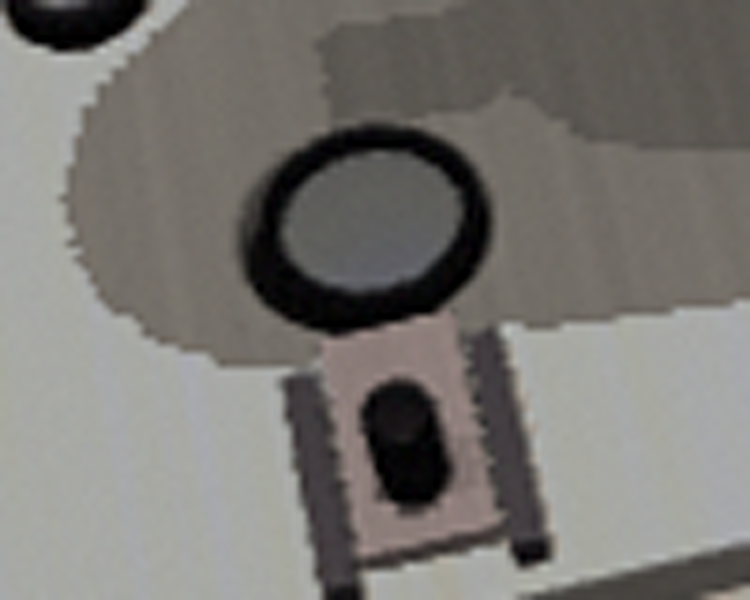

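In the crop the lens is in the cell (glass (372,220), cell centre about (361,226)), but the ellipse hints at a tilt with the trailing edge high. I'll press gently on the trailing half with closed fingertips.

```bash
python3 -c "
from h import *
go(.560,-.1137,.05,.337)"
```

```text
turn -0.0021
t 8.15 tcp [ 0.536  -0.105   0.1213] head 0.3349 tilt [ 0.e+00 -1.e-04 -1.e+00] F [-0.35 -0.34 -0.06] w -0.0001
shift cm [1.98 1.61 7.13]
```

Emit:
move_arm(
  series=[
    [2,1.6,2,0,0,0,-1],
    [0,0,3,0,0,0,-1],
    [0,0,1.5,0,0,0,-1],
    [0,0,0.4,0,0,0,-1],
    [0,0,0,0,0,0,-1],
  ],
)

```text
time_s: 8.78
eef_pos: [0.5606, -0.1136, 0.0532]
eef_rot: [0.986, 0.168, 0.0, 0.0]
ft_force: [-0.1, -1.0, 0.9]
grip_width: 0.0002
grasp_force: 0.0
```

Emit:
move_arm(
  series=[
    [0,0,0.2,0,0,0,-1],
    [0,0,0.2,0,0,0,-1],
    [0,0,0,0,0,0,-1],
  ],
)

```text
time_s: 9.15
eef_pos: [0.5602, -0.1135, 0.0484]
eef_rot: [0.986, 0.168, 0.0, 0.0]
ft_force: [0.7, -0.0, -0.4]
grip_width: 0.0001
grasp_force: 0.0
```

Emit:
move_arm(
  series=[
    [0,0,0.2,0,0,0,-1],
    [0,0,0,0,0,0,-1],
  ],
)

```text
time_s: 9.4
eef_pos: [0.5601, -0.1136, 0.0461]
eef_rot: [0.986, 0.168, -0.0, 0.0]
ft_force: [0.7, -0.1, -0.6]
grip_width: 0.0001
grasp_force: 0.0
```

Emit:
move_arm(
  series=[
    [0,0,0.2,0,0,0,-1],
    [0,0,0.1,0,0,0,-1],
    [0,0,0,0,0,0,-1],
  ],
)

```text
time_s: 9.78
eef_pos: [0.5602, -0.1136, 0.0432]
eef_rot: [0.986, 0.168, -0.0, 0.0]
ft_force: [-0.1, 0.3, 0.7]
grip_width: 0.0006
grasp_force: 0.0
```

Emit:
move_arm(
  series=[
    [0,0,0.1,0,0,0,-1],
    [0,0,0.1,0,0,0,-1],
    [0,0,0,0,0,0,-1],
  ],
)

```text
time_s: 10.15
eef_pos: [0.5602, -0.1136, 0.0412]
eef_rot: [0.986, 0.168, -0.0, 0.0]
ft_force: [-1.1, 0.2, 0.3]
grip_width: 0.0
grasp_force: 0.0
```

Emit:
move_arm(
  series=[
    [0,0,0.1,0,0,0,-1],
    [0,0,0.1,0,0,0,-1],
    [0,0,0,0,0,0,-1],
  ],
)

```text
time_s: 10.52
eef_pos: [0.5602, -0.1136, 0.0392]
eef_rot: [0.986, 0.168, -0.0, 0.0]
ft_force: [0.5, -0.7, 0.3]
grip_width: -0.0003
grasp_force: 0.0
```

Emit:
move_arm(
  series=[
    [0,0,0.1,0,0,0,-1],
    [0,0,0,0,0,0,-1],
  ],
)

```text
time_s: 10.78
eef_pos: [0.5602, -0.1136, 0.0382]
eef_rot: [0.986, 0.168, -0.0, 0.0]
ft_force: [-0.1, 0.1, 0.5]
grip_width: -0.0001
grasp_force: 0.0
```

Emit:
move_arm(
  series=[
    [0,0,0.1,0,0,0,-1],
    [0,0,0,0,0,0,-1],
  ],
)

```text
time_s: 11.02
eef_pos: [0.5602, -0.1136, 0.0373]
eef_rot: [0.986, 0.168, -0.0, 0.0]
ft_force: [0.1, 0.1, -0.5]
grip_width: -0.0003
grasp_force: 0.0
```

Emit:
move_arm(
  series=[
    [0,0,0.1,0,0,0,-1],
    [0,0,0,0,0,0,-1],
  ],
)

```text
time_s: 11.28
eef_pos: [0.5603, -0.1136, 0.0372]
eef_rot: [0.986, 0.168, 0.0, 0.0]
ft_force: [-2.3, 1.3, 4.9]
grip_width: -0.0003
grasp_force: 2.5
```

Contact came at the tip height of a seated lens top (about 15 mm), so it's flat. Now the keeper.

Emit:
move_arm(
  series=[
    [0,0,-4,0,0,0,-1],
    [0,0,-4,0,0,0,-1],
    [0,0,0,0,0,0,-1],
  ],
)

```text
time_s: 11.65
eef_pos: [0.5623, -0.1137, 0.1206]
eef_rot: [0.986, 0.168, 0.004, 0.001]
ft_force: [0.4, 0.2, -0.7]
grip_width: -0.0001
grasp_force: 0.0
```

```bash
python3 -c "
from h import *
go(.6606,-.0851,.054,.337)"
```

```text
turn 0.0005
t 11.65 tcp [ 0.5623 -0.1137  0.1206] head 0.3375 tilt [ 7.2e-03 -4.0e-04 -1.0e+00] F [ 0.4   0.2  -0.67] w -0.0001
shift cm [10.18  0.53  6.73]
```

Emit:
move_arm(
  series=[
    [3.5,0.18,0,0,0,0,-1],
    [3.5,0.18,0,0,0,0,-1],
    [3.4,0.18,0,0,0,0,-1],
    [0,0,0,0,0,0,-1],
    [0,0,3,0,0,0,-1],
    [0,0,2.7,0,0,0,-1],
    [0,0,0.5,0,0,0,-1],
    [0,0,0,0,0,0,-1],
    [0,0,0,0,0,0,-1],
  ],
)

```text
time_s: 12.78
eef_pos: [0.6609, -0.0843, 0.0561]
eef_rot: [0.986, 0.168, 0.001, 0.0]
ft_force: [1.2, -0.6, 0.1]
grip_width: -0.0002
grasp_force: 0.0
```

```bash
python3 -c "
from h import *
go(.6606,-.0851,.054,.337)
b=cams.read_camera('scene')[200:330,130:300,::-1]
cv2.imwrite('pics/f.png',cv2.resize(b,(680,520),interpolation=cv2.INTER_CUBIC))"
```

```text
turn 0.0003
t 12.775 tcp [ 0.6609 -0.0843  0.0561] head 0.3373 tilt [ 2.5e-03 -2.0e-04 -1.0e+00] F [ 1.23 -0.62  0.1 ] w -0.0002
shift cm [-0.05  0.06  0.21]
```

View pics/f.png

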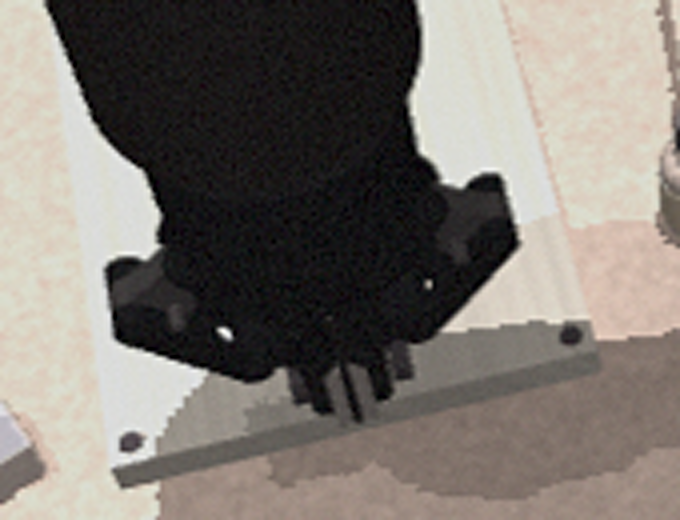

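The closed fingers stand behind the post, centred between the rail ends (crop (300,385) and (400,360)). Now I'll push.

Emit:
move_arm(
  series=[
    [-0.4,0,0,0,0,0,-1],
    [-0.4,0,0,0,0,0,-1],
    [-0.4,0,0,0,0,0,-1],
    [-0.4,0,0,0,0,0,-1],
    [-0.3,0,0,0,0,0,-1],
    [-0.3,0,0,0,0,0,-1],
    [-0.3,0,0,0,0,0,-1],
    [-0.3,0,0,0,0,0,-1],
  ],
)

```text
time_s: 13.82
eef_pos: [0.6337, -0.0935, 0.0544]
eef_rot: [0.986, 0.168, 0.0, 0.0]
ft_force: [1.6, 1.3, 0.9]
grip_width: -0.0001
grasp_force: 0.8
```

Emit:
move_arm(
  series=[
    [-0.2,0,0,0,0,0,-1],
    [-0.2,0,0,0,0,0,-1],
    [0,0,0,0,0,0,-1],
  ],
)

```text
time_s: 14.2
eef_pos: [0.6298, -0.0949, 0.0544]
eef_rot: [0.986, 0.168, -0.0, 0.0]
ft_force: [1.2, 0.0, 0.9]
grip_width: 0.0001
grasp_force: 0.3
```

Emit:
move_arm(
  series=[
    [-0.2,0,0,0,0,0,-1],
    [-0.1,0,0,0,0,0,-1],
    [0,0,0,0,0,0,-1],
  ],
)

```text
time_s: 14.58
eef_pos: [0.6293, -0.095, 0.0546]
eef_rot: [0.986, 0.168, 0.003, -0.0]
ft_force: [9.2, 2.4, -4.2]
grip_width: 0.0001
grasp_force: 5.0
```

Emit:
move_arm(
  series=[
    [-0.1,0,0,0,0,0,-1],
    [-0.1,0,0,0,0,0,-1],
    [0,0,0,0,0,0,-1],
  ],
)

```text
time_s: 14.95
eef_pos: [0.6291, -0.095, 0.0548]
eef_rot: [0.986, 0.168, 0.005, -0.0]
ft_force: [16.2, 3.0, -7.4]
grip_width: 0.0002
grasp_force: 8.1
```

A firm stop. I'll back off and verify.

Emit:
move_arm(
  series=[
    [1,0,0,0,0,0,-1],
    [2,0,0,0,0,0,-1],
    [0,0,-5,0,0,0,-1],
    [0,0,-6,0,0,0,-1],
    [-5,6,-4,0,0,0,-1],
    [-6,6,0,0,0,0,-1],
    [-6,6,0,0,0,0,-1],
    [-6,6,0,0,0,0,-1],
    [0,0,0,0,0,0,-1],
    [0,0,0,0,0,0,-1],
  ],
)

```text
time_s: 16.2
eef_pos: [0.5525, -0.3078, 0.1925]
eef_rot: [0.986, 0.167, -0.001, -0.0]
ft_force: [-0.7, -0.5, 0.7]
grip_width: -0.0001
grasp_force: 0.0
```

```bash
python3 -c "
from h import *
go(.5,-.3,.2,.337)
a=cams.read_camera('top')[190:350,330:500,::-1];b=cams.read_camera('scene')[190:350,120:290,::-1]
cv2.imwrite('pics/g.png',cv2.resize(np.hstack([a,b]),(800,376),interpolation=cv2.INTER_CUBIC))"
```

```text
turn -0.0007
t 16.2 tcp [ 0.5525 -0.3078  0.1925] head 0.3363 tilt [-1.2e-03  3.0e-04 -1.0e+00] F [-0.71 -0.5   0.71] w -0.0001
shift cm [-4.7  -2.47 -0.75]
```

View pics/g.png

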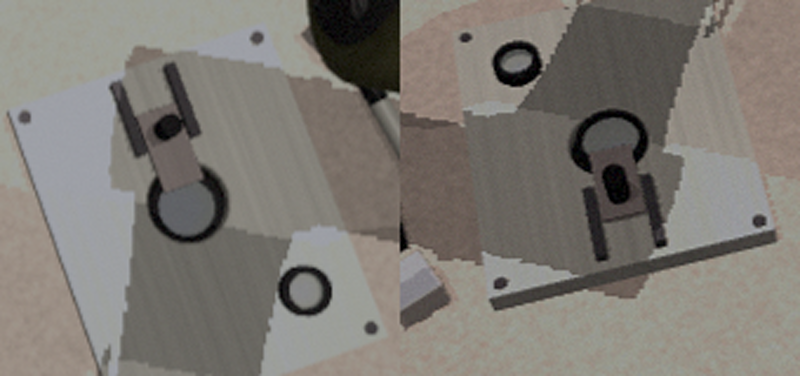

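The lens is seated and flat, with the keeper over its edge and the post at top crop (168,126). The small lens and other items are untouched. I'll measure the keeper's travel against the first images.

```bash
python3 -c "
from h import *
for n,bx,z in(('scene',(195,255,232,300),.032),('top',(388,218,412,258),.048)):
    new=cams.read_camera(n); old=cv2.imread(f'pics/{n}0.png')[:,:,::-1]
    P=[]
    for im,tb in((old,(207,265,222,293) if n=='scene' else (390,224,404,238)),(new,(205,255,220,285) if n=='scene' else (395,237,409,250))):
        u0,v0,u1,v1=tb; g=im[v0:v1,u0:u1].mean(2); w=np.clip(75-g,0,40); ys,xs=np.mgrid[v0:v1,u0:u1]
        uv=((w*xs).sum()/w.sum(),(w*ys).sum()/w.sum()); P.append(back(n,uv,z)); print(n,np.round(uv,2))
    d=(P[1]-P[0])[:2]; print('travel mm',1000*np.linalg.norm(d), 1000*d@[np.cos(.337),np.sin(.337)])
"
```

```text
scene [213.8  279.11]
scene [211.83 269.  ]
travel mm 17.029761308602495 -17.028137642965213
top [396.95 231.37]
top [401.56 243.31]
travel mm 17.723007474392343 -17.72240836568469
```

Travel measures about 17–17.7 mm, near the limit (±1 mm, unknown starting value). I'll push once more, lower on the post and firmer, to be sure it's against the stop.

```bash
python3 -c "
from h import *
go(.654,-.0865,.165,.337);go(.654,-.0865,.05,.337)"
```

```text
turn 0.0019
t 16.4 tcp [ 0.5534 -0.3065  0.1927] head 0.3389 tilt [-5.e-04  0.e+00 -1.e+00] F [ 0.65 -0.22 -0.52] w -0.0003
shift cm [ 16.77 -17.44   2.76]
turn 0.0019
t 16.4 tcp [ 0.5534 -0.3065  0.1927] head 0.3389 tilt [-5.e-04  0.e+00 -1.e+00] F [ 0.65 -0.22 -0.52] w -0.0003
shift cm [ 16.77 -17.44  14.26]
```

Emit:
move_arm(
  series=[
    [4.2,-4.36,0,0,0,0,-1],
    [4.2,-4.36,0,0,0,0,-1],
    [4.2,-4.36,0,0,0,0,-1],
    [4.2,-4.36,0,0,0,0,-1],
    [0,0,0,0,0,0,-1],
    [0,0,5,0,0,0,-1],
    [0,0,5,0,0,0,-1],
    [0,0,3.5,0,0,0,-1],
    [0,0,0.5,0,0,0,-1],
    [0,0,0,0,0,0,-1],
    [0,0,0,0,0,0,-1],
  ],
)

```text
time_s: 17.77
eef_pos: [0.655, -0.0875, 0.0554]
eef_rot: [0.986, 0.168, 0.002, 0.0]
ft_force: [0.4, -0.9, 0.6]
grip_width: 0.0001
grasp_force: 0.0
```

Emit:
move_arm(
  series=[
    [-0.5,0,0,0,0,0,-1],
    [-0.5,0,0,0,0,0,-1],
    [-0.5,0,0,0,0,0,-1],
    [-0.3,0,0,0,0,0,-1],
    [-0.3,0,0,0,0,0,-1],
    [-0.3,0,0,0,0,0,-1],
    [-0.2,0,0,0,0,0,-1],
    [0,0,0,0,0,0,-1],
  ],
)

```text
time_s: 18.77
eef_pos: [0.6299, -0.0958, 0.053]
eef_rot: [0.986, 0.168, 0.001, -0.0]
ft_force: [4.3, 1.6, -2.3]
grip_width: -0.0003
grasp_force: 2.3
```

Emit:
move_arm(
  series=[
    [-0.2,0,0,0,0,0,-1],
    [-0.2,0,0,0,0,0,-1],
    [-0.2,0,0,0,0,0,-1],
    [0,0,0,0,0,0,-1],
  ],
)

```text
time_s: 19.27
eef_pos: [0.6292, -0.0959, 0.0536]
eef_rot: [0.986, 0.169, 0.007, -0.0]
ft_force: [24.2, 3.1, -12.4]
grip_width: 0.0004
grasp_force: 12.1
```

Emit:
move_arm(
  series=[
    [-0.2,0,0,0,0,0,-1],
    [-0.1,0,0,0,0,0,-1],
    [0,0,0,0,0,0,-1],
  ],
)

```text
time_s: 19.65
eef_pos: [0.6289, -0.0959, 0.0539]
eef_rot: [0.986, 0.169, 0.01, -0.0]
ft_force: [34.1, 4.3, -18.2]
grip_width: -0.0001
grasp_force: 16.9
```

Same rigid stop at 34 N. The keeper is fully in, so I'll retreat.

Emit:
move_arm(
  series=[
    [1.5,0,0,0,0,0,-1],
    [2,0,0,0,0,0,-1],
    [0,0,-5,0,0,0,-1],
    [0,0,-6,0,0,0,-1],
    [-5,6,-4,0,0,0,-1],
    [-6,6,0,0,0,0,-1],
    [-6,6,0,0,0,0,-1],
    [-6,6,0,0,0,0,-1],
    [0,0,0,0,0,0,-1],
    [0,0,0,0,0,0,-1],
  ],
)

```text
time_s: 20.9
eef_pos: [0.5526, -0.3087, 0.1912]
eef_rot: [0.986, 0.167, -0.0, -0.0]
ft_force: [-0.4, 0.4, 0.4]
grip_width: 0.0002
grasp_force: 0.0
```

```bash
python3 -c "
from h import *
for n,z,tb in(('scene',.032,(205,255,220,285)),('top',.048,(395,237,409,250))):
    im=cams.read_camera(n);u0,v0,u1,v1=tb; w=np.clip(75-im[v0:v1,u0:u1].mean(2),0,40); ys,xs=np.mgrid[v0:v1,u0:u1]
    print(n,(w*xs).sum()/w.sum(),(w*ys).sum()/w.sum())
    for b in blobs(n,im,(375,250,440,330) if n=='top' else (185,225,235,270),70,.012,100): print(b)
from workcell import order
print(order.finish_job())"
```

```text
scene 211.84120010042682 269.02820319692023
(101.0, array([211.28609848, 264.84217072]), (10.234783172607422, 15.354435920715332), array([ 0.59402489, -0.1076416 ,  0.012     ]))
(265.0, array([208.43235588, 250.01690674]), (25.24472427368164, 31.36544418334961), array([ 0.56862186, -0.1160872 ,  0.012     ]))
top 401.5497913368831 243.32378759533748
(282.5, array([409.19428253, 276.23045158]), (31.032276153564453, 31.42470359802246), array([ 0.56825362, -0.11846476,  0.012     ]))
the job is handed in; nothing more can be done
None
```

The job is handed in: the larger lens lies flat in the cell and the keeper is hard against a rigid stop over its edge, the same place at 16 N and at 34 N. Image-measured keeper travel was only about 17–17.7 mm against the 17 mm limit, and no verdict came back.

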